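# Steady the rocking display stand on its keyed plinth

### The arm

A 6-joint arm with a two-finger parallel gripper is mounted at the origin on the work surface. World frame = base frame: x ahead of the robot, y to its left, z up, the work surface at z = 0. Lengths are in mm, angles in rad, forces in N, time in s.
With the tool pointing down it reaches from about 375 to 925 mm from the base axis. Payload 5.7 kg.
Tool frame: the origin (TCP) lies on the centre line of the jaws, within the pads' length; the fingertips stand 22 mm ahead of it and the grasp point (between the pads) lies 3 mm ahead of it; z points along the fingers, y is the line along which they close (so a half turn about z gives the same grasp; the last joint's range is limited). The gripper opens to 88 mm and grips with 3 to 60 N. Pads are 20 mm wide; open, the fingers measure 115 mm over their backs; the gripper's body (75 mm by 178 mm) begins 61 mm behind the grasp point.
Start: joints at [-0.115, 0.359, 1.51, -0, 1.272, -0.115], TCP at [599.971, -0.004, 244.623] pointing down, gripper open.
Joint ranges: [-2.97, 2.97], [-1.01, 2.36], [0.21, 2.38], [-0.96, 4.11], [0.2, 2.71], [-2.98, 2.98]. Speed limits (rad/s): [2.39, 2.39, 3.14, 3.14, 3.14, 3.14].

### API

Orientations are given as [roll, pitch, yaw] about the fixed x, y, z axes, in that order (R = Rz(yaw) Ry(pitch) Rx(roll)).
In Python, from workcell import bot, eyes gives the robot as it stands. The module is installed in compiled form; this text tells all that it offers.
- The arm moves only by the tool apply_moves, never from a script. Its argument "commands" is a list of rows, each an object with "slide": the shift along the tool's x, y, z in mm, a list of three; "turn": the turn about the tool's z in rad. In form: [{"slide": [tx, ty, tz], "turn": turn}, ...]. A call has 1 to 12 rows; each row is the pose to reach, as a shift and turn from the pose commanded when the call began, along the tool's axes at that moment; what a row does not reach only later rows make up. A row lasts 1/12 s, in which the tool goes at most 41.7 mm and 7.16 degrees, less where a joint would pass 70% of its speed; a pose out of reach is approached as far as the arm can. A call with a gripper value outside its range is refused whole. "grip" is the gripper's target within -1 to 1 (fully open at 1, half-way at 0, shut at -1), set as the call begins (left out, the last holds). The fingers move at their own pace and stop on an object; "grip_force" is the grip in N (left out, the last holds). Time passes only in rows, so rows that repeat a pose let the fingers close. It gives the time, the measured TCP pose, the force, the opening and the grip force at its end, in the units of the state.
- bot.sense(): the state, without advancing time (a new reading comes with each control period).
- eyes.capture(name): name is "scene" or "side" or "wrist"; returns a dict with "img" (400x640x3 uint8, blue, green, red), "camera_matrix" (3x3 intrinsics, pixels), "xyz" and "attitude" of the camera in the world. Camera axes: x right, y up, looking along -z (the intrinsics and any distortion apply to the point x, -y, -z); pixel columns grow to the right and rows downward; lengths in mm; the calibration is good to about 2 mm. A picture is of the moment at which its call begins. There is no depth.
- bot.job_done(): hands the job in; it is judged then, once.
Trained networks look in a picture, given as the dict that the camera call returned (one of the last four; its "shot" number tells which), for a name from the list of things; names that differ only in an ending like _2 or _b are one class to them, and where a whole thing is asked for, a point or a joint stands for the part that bears it (a point fixed in the world has none). Each returns a list of dicts, best first, with "confidence" (0 to 1); they miss things now and then, are a little off and sometimes report something else, mostly with a low value. They report only what shows in the picture. A call takes as long as a camera call. They do not tell look-alikes from the thing itself.
- eyes.outline_of(picture, target): "mask" (400x640 bool, what is visible of it) and "bbox" ([left, top, right, bottom] in pixels, round what is visible of it).
The state is a dict: "time": time; "q": joint angles; "qvel": joint speeds; "joint_torque": joint torques, N m; "eef_pos": TCP position; "eef_rot": TCP orientation; "force": force on the tool from outside, world axes, zero at the start; "ft_torque": the same for the moment, N m; "grip_width": finger opening in mm; "grip_force": force on a finger pad.
Only numpy, scipy, OpenCV 4.12 (cv2) and the standard library are available. Lean on these libraries where they do the work, as an engineer would, in place of code of your own. Each camera call takes 0.05 s, during which the arm holds its last target. There are 200 camera calls.

### The job

The aluminium display stand rocks because its long red foot is not in the low corner of its plinth. Take the blue parts box off the stand and set it down upright on the grey mat; then, keeping the stand over its plinth and never lifting it by as much as 3 cm, turn it until the red foot is down in the low black corner and all four feet touch, and let go. Finally put the box back on the stand, flat, centred between the two end lips and lengthwise with it, without spilling it or pushing the other tubs about.

Things in the scene. Friction and masses are not known exactly. Their poses are not given: they have to be found in the camera images.
- plinth: Fixed square plinth, 170 x 170 mm, 14 mm high, any yaw; origin at the centre of its underside on the table, z up. Wooden top at 14 mm; the corner quarter x > +25, y > +25 mm of its frame (60 x 60 mm) is cut away to a flat black floor at 8 mm, open to both outer edges: the low corner. The stand is steady when centred over it with the stand's yaw equal to the plinth's.
- low_corner (a point): Point on the floor of the plinth's low corner where the red foot belongs: (+45, +45, 8) mm in the plinth's frame, which its axes follow.
- mat: Fixed grey felt mat, 210 x 170 x 3 mm (its x by y), origin at the centre of its underside. Lies empty; room for the box.
- stand_plate (a point): Centre, half-way up, of the loose stand's (0.35 kg) aluminium plate, 134 x 46 x 10 mm (x, y, z); axes of the stand. Legs splay to round feet (14 mm) at (+-45, +-45) mm, ending 43 mm below; the red one, at (+45, +45), 49 mm. Mid 60 mm of the long sides is free of legs: gripped across the 46 mm once the box is off. This point is at height 57 mm when steady; else it leans up to 0.25 rad, within 8 mm.
- stand_top (a point): Centre of the top face of the stand's plate, 5 mm above stand_plate, same axes: the middle of the box's underside belongs here. A lip 5 mm high stands on each end of the plate, inner faces 62 mm from the centre.
- red_foot (a point): Lowest point of the stand's long red foot: (+45, +45, -49) mm from stand_plate in the stand's frame.
- box_centre (a point): Centre, half-way up, of the loose open-topped blue parts box (0.25 kg) of metal connectors: 110 x 60 x 45 mm (x by y by z), walls 3 mm. At first it sits on the stand's plate, lengthwise with it and overhanging it by 7 mm on both long sides; its x axis lies along its length. Lengthwise either way round will do.
- tub_red: Bystander: clear round tub of red plugs, 86 mm across, 44 mm high, origin at the centre of its underside.
- tub_black: Bystander: the same with black plugs.
- tub_blue: Bystander: the same with blue plugs.
- tub_small: Bystander: smaller clear tub of metal plugs, 68 mm across, 34 mm high, between plinth and mat.
Mind the look-alikes: they are no part of the job. Leave any pink look-alike of the part that bears box_centre alone.

How it is judged:
By the outcome, as a careful person would: the job done as asked, in the order asked, and still so for the second after the job is handed in, with the robot touching nothing.
It also fails if it takes over 72 s, if anything falls off the work surface, if the arm or the gripper's body presses on something with over 40 N, if the wrist force passes 120 N, or if a joint passes its speed limit or range.

## Working session

There is one attempt and no reset: what is moved stays moved. The work goes in short steps, Python scripts to look and compute and a tool call to move; the robot and the scene stay as the last step left them, time stands still between calls to the robot, and variables do not carry over. Pictures are saved under pics/ and viewed, at most 12 in all, crops included, and the job is handed in when it is done.

Besides the shell and the picture viewer there is one more tool, called as name([rows], argument=value, ...), one row to a line, values as JSON. apply_moves: Moves the arm, as the interface text tells. Its arguments: {"type":"object","properties":{"commands":{"type":"array","items":{"type":"object","properties":{"slide":{"type":"array","items":{"type":"number"}},"turn":{"type":"number"}}}},"grip":{"type":"number"},"grip_force":{"type":"number"}},"required":["commands"]}

```bash
mkdir -p pics; cat > h.py <<'E'
from workcell import bot, eyes
import numpy as np, cv2
from scipy.spatial.transform import Rotation as R
def proj(c,P):
    P=np.atleast_2d(P).astype(float); Rm=rot(c); p=(P-np.array(c["xyz"]))@Rm
    K=np.array(c["camera_matrix"]); x=p[:,0]/-p[:,2]; y=-p[:,1]/-p[:,2]
    return np.c_[K[0,0]*x+K[0,2],K[1,1]*y+K[1,2]]
def rot(c):
    return R.from_euler('xyz',c["attitude"]).as_matrix()
def unproj(c,uv,z):
    uv=np.atleast_2d(uv).astype(float);K=np.array(c["camera_matrix"])
    d=np.c_[(uv[:,0]-K[0,2])/K[0,0],-(uv[:,1]-K[1,2])/K[1,1],-np.ones(len(uv))]@rot(c).T
    o=np.array(c["xyz"]); return o+d*((z-o[2])/d[:,2])[:,None]
E
python3 - <<'E'
from h import *
ims=[]
for n in ["scene","side","wrist"]:
    c=eyes.capture(n); print(n,c["xyz"],c["attitude"],np.array(c["camera_matrix"]).tolist(),[k for k in c])
    cv2.imwrite(f"pics/{n}0.png",c["img"])
    for t in ["plinth","mat","stand_plate","box_centre","tub_small","tub_red","tub_black","tub_blue"]:
        for o in eyes.outline_of(c,t)[:3]:
            print(n,t,round(o["confidence"],2),np.round(o["bbox"]).tolist())
print(bot.sense())
E
```

```text
scene [1138.95829011   95.76819986  591.43724993] [ 0.92704439 -0.0221217   1.70912102] [[409.5319455332913, 0.0, 315.65630978702166], [0.0, 409.5319455332913, 200.14833626308388], [0.0, 0.0, 1.0]] ['img', 'camera_matrix', 'xyz', 'attitude', 'shot']
scene plinth 0.86 [357.0, 208.0, 457.0, 283.0]
scene mat 0.86 [174.0, 206.0, 260.0, 278.0]
scene stand_plate 0.76 [384.0, 218.0, 433.0, 256.0]
scene stand_plate 0.7 [157.0, 270.0, 211.0, 325.0]
scene box_centre 0.89 [392.0, 165.0, 440.0, 194.0]
scene box_centre 0.72 [396.0, 185.0, 424.0, 241.0]
scene box_centre 0.67 [437.0, 284.0, 500.0, 361.0]
scene tub_small 0.6 [292.0, 224.0, 326.0, 254.0]
scene tub_red 0.95 [348.0, 298.0, 399.0, 347.0]
scene tub_black 0.84 [281.0, 286.0, 329.0, 336.0]
scene tub_blue 0.95 [157.0, 271.0, 210.0, 327.0]
side [219.36145795 659.4727935  504.74145473] [ 1.02339507 -0.00959061 -2.73635434] [[407.7041139702477, 0.0, 316.83206434787667], [0.0, 407.7041139702477, 192.75681590923725], [0.0, 0.0, 1.0]] ['img', 'camera_matrix', 'xyz', 'attitude', 'shot']
side plinth 0.83 [214.0, 261.0, 357.0, 346.0]
side mat 0.68 [
[... 1174 characters left out ...]
.0, 409.0, 310.0]
{'time': 1.35, 'q': array([-1.15070573e-01,  3.58800615e-01,  1.51039235e+00,  7.58058668e-06,
        1.27252838e+00, -1.15104354e-01]), 'qvel': array([-0.00154127, -0.00154925,  0.00050533,  0.0001485 ,  0.00017994,
       -0.00051409]), 'joint_torque': array([ 9.82717302e-05, -5.15329671e+01, -2.71124786e+01,  6.73838798e-02,
        2.47266074e-02, -1.80275771e-05]), 'eef_pos': array([5.99965449e+02, 1.66035701e-02, 2.44625328e+02]), 'eef_rot': array([-3.14146564e+00, -2.19781958e-05,  1.57082788e+00]), 'force': array([-0.65384199,  0.28666931, -0.3594245 ]), 'ft_torque': array([-0.02205741, -0.05418899, -0.02356544]), 'grip_force': 0.0, 'grip_width': 88.19695770089703}
```

View pics/scene0.png

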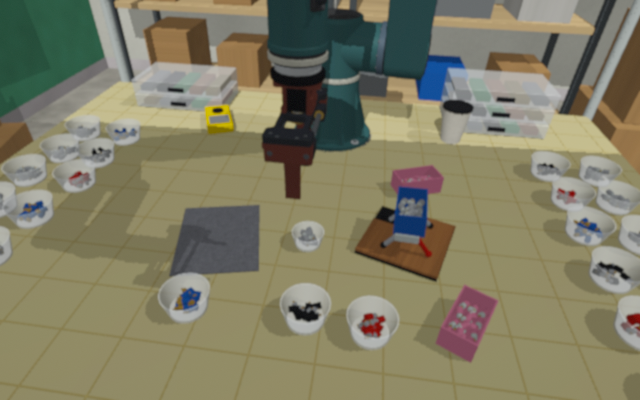

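View pics/side0.png

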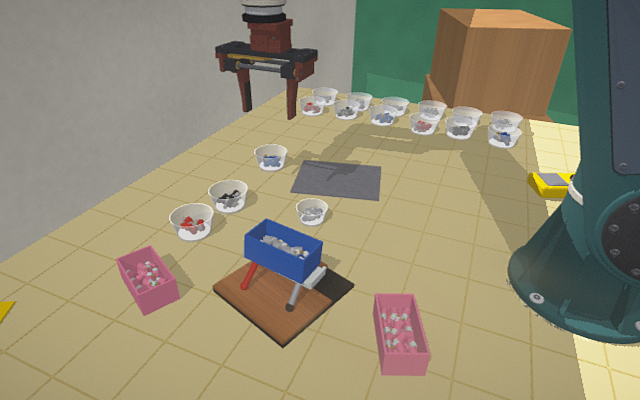

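The side view shows the blue box at (283,250) tilted on its stand, the red foot at (248,275) and the black low corner at (335,287). The two pink boxes are decoys. The mat is clear and the small tub sits between it and the plinth. Next I fit the poses.

```bash
cat >> h.py <<'E'
from scipy.optimize import least_squares
TH=np.linspace(0,2*np.pi,72,endpoint=False); D=np.c_[np.cos(TH),np.sin(TH)]
def sup(m):
    n,l,s,_=cv2.connectedComponentsWithStats(m.astype(np.uint8)); i=1+np.argmax(s[1:,4])
    ys,xs=np.nonzero(l==i); return (np.c_[xs,ys]@D.T).max(0)+0.5*0
def corners(a,b,c,z0=None):
    z=(-c/2,c/2) if z0 is None else (z0,z0+c)
    return np.array([[sx*a/2,sy*b/2,q] for sx in(-1,1) for sy in(-1,1) for q in z])
def fit(obs,V,p0,full=False,keep=None):
    """obs: list of (cam,mask); p=(x,y,yaw[,z,roll,pitch])"""
    S=[(c,sup(m)) for c,m in obs]
    def W(p):
        e=[p[4],p[5],p[2]] if full else [0,0,p[2]]
        return R.from_euler('xyz',e).apply(V)+[p[0],p[1],p[3] if full else 0]
    f=lambda p: np.concatenate([(proj(c,W(p))@D.T).max(0)-s for c,s in S])
    r=least_squares(f,p0,loss='soft_l1',x_scale=[10,10,.1]+([10,.1,.1] if full else []))
    return r.x,np.sqrt(np.mean(r.fun**2))
def best(c,t,near):
    """outline whose bbox centre lies nearest to pixel near"""
    L=[o for o in eyes.outline_of(c,t) if o["confidence"]>.3]
    return min(L,key=lambda o:np.hypot((o["bbox"][0]+o["bbox"][2])/2-near[0],(o["bbox"][1]+o["bbox"][3])/2-near[1]))["mask"] if L else None
E
python3 - <<'E'
from h import *
s=eyes.capture("scene"); d=eyes.capture("side")
pl=[(s,best(s,"plinth",(407,245))),(d,best(d,"plinth",(285,303)))]
mt=[(s,best(s,"mat",(217,242))),(d,best(d,"mat",(336,180)))]
bx=[(s,best(s,"box_centre",(410,213))),(d,best(d,"box_centre",(281,250)))]
p0=unproj(s,(407,245),14)[0]; print(p0)
print('black corner',unproj(s,(385,213),8),unproj(d,(338,286),8),'red foot',unproj(s,(425,250),10),unproj(d,(246,284),10))
for i in (pl,pl[:1],pl[1:]): print("plinth",min((fit(i,corners(170,170,14,0),[p0[0],p0[1],y]) for y in (.3,.8,1.2)),key=lambda r:r[1]))
m0=unproj(s,(217,242),3)[0]
for i in (mt,mt[:1],mt[1:]): print("mat",min((fit(i,corners(210,170,3,0),[m0[0],m0[1],y]) for y in (0,.5,1.57,-.5)),key=lambda r:r[1]))
for y in np.arange(0,3.1,.5):
    r=fit(bx,corners(110,60,45),[p0[0],p0[1],y,85,0,0],True); print("box",np.round(r[0],3),r[1])
for n,uv in dict(small=(309,240),red=(373,335),black=(305,322),blue=(184,310)).items(): print(n,unproj(s,uv,10))
E
```

```text
[496.18103153 209.70442832  14.        ]
black corner [[388.95911257 164.94287118   8.        ]] [[383.04958751 174.34348594   8.        ]] red foot [[500.93969627 246.66022976  10.        ]] [[527.42700351 235.01750818  10.        ]]
plinth (array([469.47809195, 209.32071527,   1.23733692]), np.float64(5.035441060178137))
plinth (array([ 4.67479157e+02,  2.09231655e+02, -3.20589307e-01]), np.float64(1.8643214627542262))
plinth (array([469.89164379, 209.3881406 ,   1.22863984]), np.float64(6.901965582214393))
mat (array([ 5.21350920e+02, -1.85672865e+02,  2.46814573e-01]), np.float64(0.7669875468454781))
mat (array([ 5.21588215e+02, -1.85085736e+02,  2.46446839e-01]), np.float64(0.4108388451196193))
mat (array([ 5.22324634e+02, -1.89984092e+02,  2.43048664e-01]), np.float64(0.7638465849422307))
box [ 4.70392e+02  2.06416e+02 -1.00000e-01  8.42710e+01  9.90000e-02
 -9.50000e-02] 0.638295716359124
box [ 4.70392e+02  2.06416e+02 -1.00000e-01  8.42710e+01  9.90000e-02
 -9.50000e-02] 0.6382955397050504
box [ 4.70392e+02  2.06416e+02 -1.00000e-01  8.42710e+01  9.90000e-02
 -9.50000e-02] 0.6382952298851557
box [ 4.70392e+02  2.06416e+02 -1.00000e-01  8.42710e+01  9.90000e-02
 -9.50000e-02] 0.6382951660093806
box [472.605 204.393   3.207  80.727   1.628   1.01 ] 5.01687095188595
box [ 4.70392e+02  2.06416e+02  3.04100e+00  8.42710e+01 -9.90000e-02
  9.50000e-02] 0.6382951473736038
box [ 4.70392e+02  2.06416e+02  3.04100e+00  8.42710e+01 -9.90000e-02
  9.50000e-02] 0.6382955075985692
small [[509.54593076   7.06218118  10.        ]]
red [[720.99622448 146.14499475  10.        ]]
black [[713.01490602  31.23894508  10.        ]]
blue [[ 720.80199946 -179.19714682   10.        ]]
```

apply_moves([
  {"slide": [40, -25, 0], "turn": 0.12},
  {"slide": [80, -50, 0], "turn": 0.24},
  {"slide": [120, -75, 0], "turn": 0.36},
  {"slide": [160, -100, 0], "turn": 0.48},
  {"slide": [190, -120, 0], "turn": 0.6},
  {"slide": [206, -130, 0], "turn": 0.72},
  {"slide": [206, -130, 0], "turn": 0.84},
  {"slide": [206, -130, 0], "turn": 0.96},
  {"slide": [206, -130, 0], "turn": 1.08},
  {"slide": [206, -130, 0], "turn": 1.2},
  {"slide": [206, -130, 0], "turn": 1.32},
  {"slide": [206, -130, 0], "turn": 1.44},
], grip=1)

```text
time: 2.75
eef_pos: [469.9, 206.1, 244.7]
eef_rot: [-3.142, -0.0, 0.125]
force: [-0.7, 0.2, -0.1]
grip_width: 87.7
grip_force: 0.0
```

apply_moves([
  {"slide": [0, 0, 0], "turn": 0.12},
  {"slide": [0, 0, 0], "turn": 0.231},
  {"slide": [0, 0, 0], "turn": 0.231},
  {"slide": [0, 0, 0], "turn": 0.231},
])

```text
time: 3.08
eef_pos: [470.0, 206.0, 244.7]
eef_rot: [-3.142, 0.0, -0.097]
force: [0.2, 0.5, -0.3]
grip_width: 87.9
grip_force: 0.0
```

```bash
python3 - <<'E'
from h import *
w=eyes.capture("wrist"); s=eyes.capture("scene"); d=eyes.capture("side"); 
cv2.imwrite("pics/w1.png",w["img"])
st=bot.sense(); print(st["time"],st["eef_pos"],st["eef_rot"])
q=proj(w,[[470,206,84],[469,209,14]]);print(q)
mb=best(w,"box_centre",q[0]); ys,xs=np.nonzero(mb); print(xs.min(),xs.max(),ys.min(),ys.max())
p0=[470,206,-.1,84,.1,-.1]
V=corners(110,60,45)
B={n:(c,best(c,"box_centre",proj(c,[470,206,84])[0])) for n,c in (("w",w),("s",s),("d",d))}
print([ (n,m[1].sum()) for n,m in B.items()])
for k in ("w","ws","wd","sd","wsd"):
    r=fit([B[i] for i in k],V,p0,True);print(k,np.round(r[0],3),r[1])
E
```

```text
3.2333 [469.98401943 206.01434148 244.66279436] [-3.14154325e+00  4.82754336e-05 -9.77549372e-02]
[[318.35574074 190.2074007 ]
 [316.10356158 177.01295716]]
288 350 137 247
[('w', np.int64(6483)), ('s', np.int64(1530)), ('d', np.int64(3370))]
w [ 4.66361e+02  2.07099e+02 -1.02000e-01  7.77230e+01  5.00000e-02
 -6.40000e-02] 0.4555079181656498
ws [ 4.65944e+02  2.07287e+02 -1.03000e-01  7.95330e+01  6.20000e-02
 -1.19000e-01] 0.5219572140252587
wd [ 4.68906e+02  2.06682e+02 -1.08000e-01  8.37450e+01  2.70000e-02
 -4.50000e-02] 1.0809472436630687
sd [ 4.69994e+02  2.06360e+02 -1.00000e-01  8.37060e+01  1.01000e-01
 -9.80000e-02] 0.731709156048612
wsd [ 4.68448e+02  2.06949e+02 -1.00000e-01  8.31710e+01  5.00000e-02
 -9.30000e-02] 1.0710165349679124
```

View pics/w1.png

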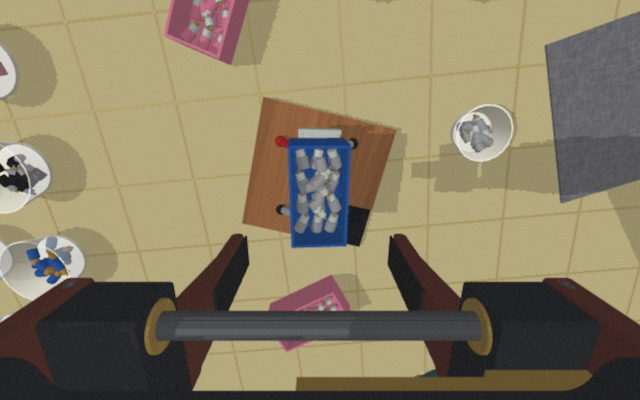

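The wrist view shows the box centred at (319,192), aligned with the open fingers. The red foot is at (281,141) and the black corner at (358,225). Descending to grasp the box.

apply_moves([
  {"slide": [-2, -1, 15]},
  {"slide": [-2, -1, 40]},
  {"slide": [-2, -1, 65]},
  {"slide": [-2, -1, 90]},
  {"slide": [-2, -1, 110]},
  {"slide": [-2, -1, 125]},
  {"slide": [-2, -1, 137]},
  {"slide": [-2, -1, 145]},
  {"slide": [-2, -1, 150]},
  {"slide": [-2, -1, 152]},
  {"slide": [-2, -1, 152]},
])

```text
invalid input
```

apply_moves([
  {"slide": [0, 0, 0]},
  {"slide": [0, 0, 0]},
  {"slide": [0, 0, 0]},
  {"slide": [0, 0, 0]},
  {"slide": [0, 0, 0]},
  {"slide": [0, 0, 0]},
  {"slide": [0, 0, 0]},
  {"slide": [0, 0, 0]},
], grip=-0.4, grip_force=25)

```text
invalid input
```

```bash
python3 - <<'E'
from h import *
s=bot.sense();print({k:np.round(v,3) for k,v in s.items()})
E
```

```text
{'time': np.float64(3.433), 'q': array([0.278, 0.234, 1.695, 0.   , 1.213, 1.949]), 'qvel': array([ 0.001,  0.001, -0.002,  0.   ,  0.003,  0.004]), 'joint_torque': array([ 0.0000e+00, -4.2301e+01, -2.6170e+01, -1.2000e-02, -7.2000e-02,
       -1.6000e-02]), 'eef_pos': array([469.972, 205.995, 244.646]), 'eef_rot': array([-3.142,  0.   , -0.099]), 'force': array([ 0.423, -0.441, -0.728]), 'ft_torque': array([0.081, 0.119, 0.047]), 'grip_force': np.float64(0.0), 'grip_width': np.float64(87.707)}
```

Turn is required in every row.

apply_moves([
  {"slide": [-2, -1, 15], "turn": 0},
  {"slide": [-2, -1, 40], "turn": 0},
  {"slide": [-2, -1, 65], "turn": 0},
  {"slide": [-2, -1, 90], "turn": 0},
  {"slide": [-2, -1, 110], "turn": 0},
  {"slide": [-2, -1, 125], "turn": 0},
  {"slide": [-2, -1, 137], "turn": 0},
  {"slide": [-2, -1, 145], "turn": 0},
  {"slide": [-2, -1, 150], "turn": 0},
  {"slide": [-2, -1, 152], "turn": 0},
  {"slide": [-2, -1, 152], "turn": 0},
])

```text
time: 4.35
eef_pos: [468.2, 207.2, 92.7]
eef_rot: [-3.142, 0.0, -0.1]
force: [-0.3, 0.3, -0.1]
grip_width: 88.0
grip_force: 0.0
```

apply_moves([
  {"slide": [0, 0, 0], "turn": 0},
  {"slide": [0, 0, 0], "turn": 0},
  {"slide": [0, 0, 0], "turn": 0},
  {"slide": [0, 0, 0], "turn": 0},
  {"slide": [0, 0, 0], "turn": 0},
  {"slide": [0, 0, 0], "turn": 0},
  {"slide": [0, 0, 0], "turn": 0},
  {"slide": [0, 0, 0], "turn": 0},
], grip=-0.4, grip_force=25)

```text
time: 5.02
eef_pos: [468.3, 207.1, 93.1]
eef_rot: [-3.142, -0.001, -0.1]
force: [-1.0, -0.7, 5.7]
grip_width: 61.7
grip_force: 24.7
```

apply_moves([
  {"slide": [0, 0, -4], "turn": 0},
  {"slide": [0, 0, -12], "turn": 0},
  {"slide": [0, 0, -22], "turn": 0},
  {"slide": [0, 0, -34], "turn": 0},
  {"slide": [1, 4, -46], "turn": 0},
  {"slide": [3, 12, -56], "turn": 0},
  {"slide": [6, 26, -62], "turn": -0.03},
  {"slide": [11, 46, -65], "turn": -0.06},
  {"slide": [17, 72, -65], "turn": -0.1},
  {"slide": [24, 102, -65], "turn": -0.14},
  {"slide": [31, 132, -65], "turn": -0.18},
  {"slide": [39, 162, -65], "turn": -0.22},
])

```text
time: 6.02
eef_pos: [490.4, 40.5, 158.4]
eef_rot: [3.142, -0.0, 0.122]
force: [0.4, 0.2, -2.1]
grip_width: 61.4
grip_force: 24.6
```

```bash
python3 - <<'E'
from h import *
s=bot.sense();p=s["eef_pos"];a=s["eef_rot"][2];print(p,a,s["grip_width"],s["force"])
d=np.array([521.,-186])-p[:2];print(d@[np.cos(a),np.sin(a)],d@[np.sin(a),-np.cos(a)],.247-a)
E
```

```text
[490.38761352  40.50538785 158.3561908 ] 0.12226019121974563 61.41050476911736 [ 0.35488335  0.15175925 -2.05554978]
2.7602270196685006 228.5480038839135 0.12473980878025437
```

apply_moves([
  {"slide": [0, 30, 0], "turn": -0.03},
  {"slide": [1, 60, 0], "turn": -0.06},
  {"slide": [1, 90, 0], "turn": -0.1},
  {"slide": [2, 120, 0], "turn": -0.125},
  {"slide": [2, 150, 0], "turn": -0.125},
  {"slide": [3, 178, 5], "turn": -0.125},
  {"slide": [3, 200, 18], "turn": -0.125},
  {"slide": [3, 215, 36], "turn": -0.125},
  {"slide": [3, 224, 56], "turn": -0.125},
  {"slide": [3, 228, 76], "turn": -0.125},
  {"slide": [3, 228, 94], "turn": -0.125},
  {"slide": [3, 228, 108], "turn": -0.125},
])

```text
time: 7.02
eef_pos: [520.3, -184.7, 48.8]
eef_rot: [-3.141, 0.001, 0.244]
force: [-1.3, -0.0, -2.2]
grip_width: 61.6
grip_force: 24.6
```

```bash
python3 - <<'E'
from h import *
s=bot.sense();print(s["eef_pos"],s["eef_rot"],s["grip_width"],s["force"])
d=eyes.capture("side"); u,v=proj(d,[521,-186,20])[0].astype(int)
cv2.imwrite("pics/d2.png",cv2.resize(d["img"][v-60:v+60,u-80:u+80],None,fx=4,fy=4))
E
```

```text
[ 520.29144086 -184.72398066   48.81235998] [-3.14107176e+00  7.85229987e-04  2.43716171e-01] 61.59455475212955 [-1.26459413 -0.03416914 -2.22366979]
```

View pics/d2.png

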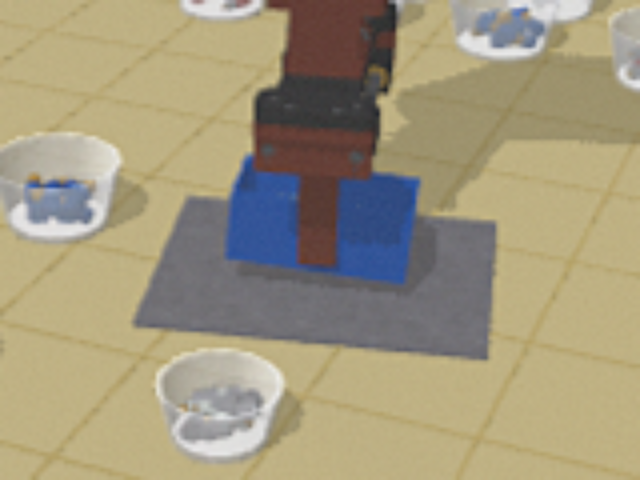

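The box is over the middle of the mat, slightly pitched and a few mm up. Lowering slowly.

apply_moves([
  {"slide": [0, 0, 2], "turn": 0},
  {"slide": [0, 0, 4], "turn": 0},
  {"slide": [0, 0, 6], "turn": 0},
  {"slide": [0, 0, 8], "turn": 0},
  {"slide": [0, 0, 9], "turn": 0},
  {"slide": [0, 0, 10], "turn": 0},
  {"slide": [0, 0, 10], "turn": 0},
])

```text
time: 7.65
eef_pos: [521.0, -183.9, 39.8]
eef_rot: [3.141, -0.0, 0.245]
force: [0.5, 0.6, -3.3]
grip_width: 61.5
grip_force: 24.6
```

apply_moves([
  {"slide": [0, 0, 1], "turn": 0},
  {"slide": [0, 0, 2], "turn": 0},
  {"slide": [0, 0, 3], "turn": 0},
  {"slide": [0, 0, 4], "turn": 0},
  {"slide": [0, 0, 4], "turn": 0},
], grip_force=8)

```text
time: 8.07
eef_pos: [520.9, -183.9, 35.5]
eef_rot: [-3.141, 0.0, 0.245]
force: [0.7, -0.3, -1.5]
grip_width: 60.3
grip_force: 8.0
```

apply_moves([
  {"slide": [0, 0, 1], "turn": 0},
  {"slide": [0, 0, 2], "turn": 0},
  {"slide": [0, 0, 3], "turn": 0},
  {"slide": [0, 0, 4], "turn": 0},
  {"slide": [0, 0, 4], "turn": 0},
])

```text
time: 8.48
eef_pos: [521.1, -183.6, 32.5]
eef_rot: [-3.141, -0.001, 0.244]
force: [-1.5, 2.6, 8.9]
grip_width: 60.2
grip_force: 8.0
```

```bash
python3 - <<'E'
from h import *
s=bot.sense();print(s["eef_pos"],s["eef_rot"],s["grip_width"],s["force"])
d=eyes.capture("side"); u,v=proj(d,[521,-186,20])[0].astype(int)
cv2.imwrite("pics/d3.png",cv2.resize(d["img"][v-60:v+60,u-80:u+80],None,fx=4,fy=4))
E
```

```text
[ 521.10603295 -183.62232584   32.53314808] [-3.14140511e+00 -6.25062440e-04  2.44246948e-01] 60.206526343882935 [-1.48159623  2.64302777  8.85246642]
```

View pics/d3.png

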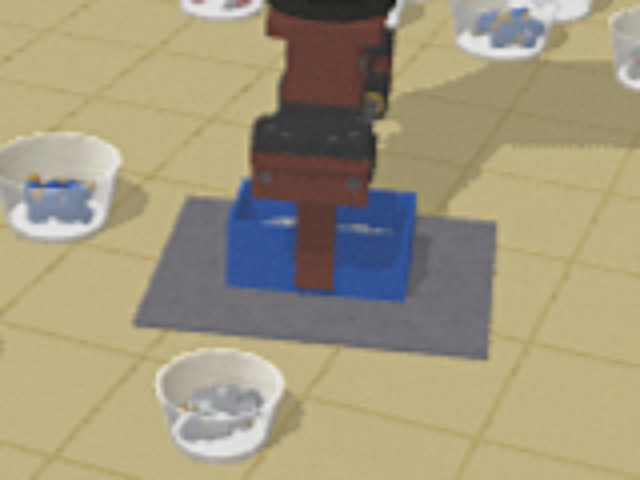

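The box is flat on the mat and bearing its weight on it (+9 N). Releasing and going back.

apply_moves([
  {"slide": [0, 0, 0], "turn": 0},
  {"slide": [0, 0, 0], "turn": 0},
  {"slide": [0, 0, 0], "turn": 0},
  {"slide": [0, 0, 0], "turn": 0},
  {"slide": [0, 0, -5], "turn": 0},
  {"slide": [0, 0, -20], "turn": 0},
  {"slide": [0, 0, -45], "turn": 0},
  {"slide": [0, 0, -80], "turn": 0},
  {"slide": [0, 0, -115], "turn": 0},
  {"slide": [1, -10, -150], "turn": 0},
  {"slide": [3, -30, -185], "turn": 0},
  {"slide": [7, -60, -205], "turn": 0},
], grip=1)

```text
time: 9.53
eef_pos: [515.0, -125.6, 240.9]
eef_rot: [3.137, -0.005, 0.243]
force: [1.4, 0.2, 1.0]
grip_width: 87.9
grip_force: 0.0
```

apply_moves([
  {"slide": [4, -35, 0], "turn": 0.05},
  {"slide": [8, -70, 0], "turn": 0.1},
  {"slide": [12, -110, 0], "turn": 0.15},
  {"slide": [17, -150, 0], "turn": 0.2},
  {"slide": [21, -190, 0], "turn": 0.25},
  {"slide": [26, -230, 0], "turn": 0.3},
  {"slide": [31, -270, 0], "turn": 0.345},
  {"slide": [35, -305, 0], "turn": 0.345},
  {"slide": [37, -325, 0], "turn": 0.345},
  {"slide": [38, -333, 0], "turn": 0.345},
  {"slide": [38, -333, 0], "turn": 0.345},
])

```text
time: 10.45
eef_pos: [468.9, 209.7, 236.8]
eef_rot: [-3.141, 0.0, -0.097]
force: [-0.2, 0.4, -0.1]
grip_width: 87.9
grip_force: 0.0
```

```bash
python3 - <<'E'
from h import *
st=bot.sense(); print(st["time"],st["eef_pos"],st["eef_rot"],st["force"])
w=eyes.capture("wrist"); s=eyes.capture("scene"); d=eyes.capture("side")
cv2.imwrite("pics/w4.png",w["img"][60:300,160:480].repeat(2,0).repeat(2,1))
A=dict(w=w,s=s,d=d)
P={};S={}
for n,c in A.items():
    P[n]=(c,best(c,"plinth",proj(c,[469,209,14])[0])); m=best(c,"stand_plate",proj(c,[469,207,60])[0]); S[n]=(c,m)
    print(n,P[n][1].sum(),m.sum(), proj(c,[469,207,60])[0])
    for nm,mm in (("pl",P[n][1]),("st",m)):
        ys,xs=np.nonzero(mm);print(nm,xs.min(),ys.min(),xs.max(),ys.max())
for k in ("w","s","d","ws","wsd"):
    r=fit([P[i] for i in k],corners(170,170,14,0),[469,209,-.33]);print("plinth",k,np.round(r[0],3),r[1])
sg=[(a,b) for a in(-1,1) for b in(-1,1)]
V=[]
for a,b in sg:
    L=49 if a==b==1 else 43
    for t in np.arange(0,6.28,.5): V.append([a*45+7*np.cos(t),b*45+7*np.sin(t),-L])
V=np.array(V+[[a*67,b*23,z] for a,b in sg for z in(-5,10)])
for k in ("w","s","d","wsd","ws"):
    r=fit([S[i] for i in k],V,[469,207,-.1,57,.1,-.1],True);print("stand",k,np.round(r[0],3),r[1])
E
```

```text
10.45 [468.87457602 209.68254415 236.75679444] [-3.14142563e+00  7.92967365e-05 -9.74238819e-02] [-0.16956541  0.43569378 -0.05932469]
w 11565 5671 [320.66513621 186.13982595]
pl 243 96 399 248
st 276 126 361 243
s 3751 1282 [408.6431482  219.39793226]
pl 354 206 455 282
st 380 200 432 257
d 6249 2169 [283.19627952 260.67933002]
pl 213 240 352 347
st 241 237 324 311
plinth w [ 4.66501e+02  2.11750e+02 -3.29000e-01] 1.398169936856332
plinth s [ 4.69693e+02  2.10491e+02 -3.31000e-01] 1.051972923046538
plinth d [ 4.69372e+02  2.09743e+02 -3.30000e-01] 1.2565755758733868
plinth ws [ 4.67178e+02  2.11316e+02 -3.28000e-01] 1.3497726236959828
plinth wsd [ 4.67931e+02  2.10924e+02 -3.29000e-01] 1.3876376438014526
stand w [ 4.67095e+02  2.08975e+02 -1.34000e-01  5.70900e+01  5.00000e-02
 -7.70000e-02] 0.7804523640676098
stand s [ 4.43636e+02  2.11880e+02 -1.32000e-01  3.69280e+01  4.70000e-02
 -1.18000e-01] 0.6064361768711539
stand d [ 4.79840e+02  1.88089e+02 -1.35000e-01  3.80880e+01  7.00000e-02
 -7.70000e-02] 0.4517418277841419
stand wsd [ 4.66937e+02  2.07328e+02 -1.56000e-01  5.76090e+01  8.70000e-02
 -9.20000e-02] 1.5135314078663886
stand ws [ 4.65072e+02  2.08445e+02 -1.37000e-01  5.61940e+01  6.40000e-02
 -1.39000e-01] 1.1012609454582734
```

View pics/w4.png

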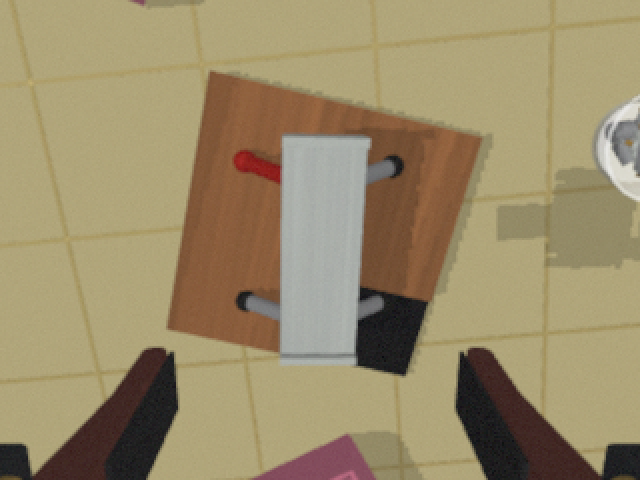

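The plate is clear, with the red foot at the upper left (245,160) and the black corner at the lower right. I fit the stand at about (467,208) with yaw -0.12, and the plinth at (468,210.5) with yaw 2.81. Grasping the plate.

apply_moves([
  {"slide": [-1.5, 1.7, 20], "turn": 0.025},
  {"slide": [-1.5, 1.7, 50], "turn": 0.025},
  {"slide": [-1.5, 1.7, 80], "turn": 0.025},
  {"slide": [-1.5, 1.7, 110], "turn": 0.025},
  {"slide": [-1.5, 1.7, 135], "turn": 0.025},
  {"slide": [-1.5, 1.7, 152], "turn": 0.025},
  {"slide": [-1.5, 1.7, 164], "turn": 0.025},
  {"slide": [-1.5, 1.7, 172], "turn": 0.025},
  {"slide": [-1.5, 1.7, 176], "turn": 0.025},
  {"slide": [-1.5, 1.7, 176], "turn": 0.025},
])

```text
time: 11.73
eef_pos: [467.5, 206.5, 60.2]
eef_rot: [3.141, 0.001, -0.126]
force: [-1.0, 0.7, -0.1]
grip_width: 87.6
grip_force: 0.0
```

apply_moves([
  {"slide": [0, 0, 0], "turn": 0},
  {"slide": [0, 0, 0], "turn": 0},
  {"slide": [0, 0, 0], "turn": 0},
  {"slide": [0, 0, 0], "turn": 0},
  {"slide": [0, 0, 0], "turn": 0},
  {"slide": [0, 0, 0], "turn": 0},
  {"slide": [0, 0, 0], "turn": 0},
  {"slide": [0, 0, 0], "turn": 0},
  {"slide": [0, 0, 0], "turn": 0},
], grip=-0.6, grip_force=25)

```text
time: 12.48
eef_pos: [467.8, 206.7, 60.8]
eef_rot: [-3.142, -0.0, -0.125]
force: [-0.7, -0.1, 3.2]
grip_width: 45.8
grip_force: 25.0
```

apply_moves([
  {"slide": [0, 0, -1], "turn": 0},
  {"slide": [0, 0, -3], "turn": 0},
  {"slide": [0, 0, -5], "turn": 0},
  {"slide": [0, 0, -7], "turn": 0},
  {"slide": [0, 0, -9], "turn": 0},
  {"slide": [0, 0, -9], "turn": 0},
])

```text
time: 12.98
eef_pos: [467.8, 206.8, 70.0]
eef_rot: [-3.141, -0.0, -0.125]
force: [-0.4, -0.7, -3.7]
grip_width: 45.6
grip_force: 25.0
```

```bash
python3 - <<'E'
from h import *
st=bot.sense(); print(st["time"],st["eef_pos"],st["eef_rot"],st["force"],st["grip_width"],st["q"][5])
d=eyes.capture("side"); u,v=proj(d,[469,209,40])[0].astype(int)
cv2.imwrite("pics/d5.png",cv2.resize(d["img"][v-75:v+75,u-100:u+100],None,fx=4,fy=4))
E
```

```text
12.9833 [467.79121251 206.82584096  69.98534871] [-3.14140301e+00 -2.95512550e-04 -1.25166808e-01] [-0.37256233 -0.71684508 -3.67592082] 45.61573467605098 1.9770392005390176
```

View pics/d5.png

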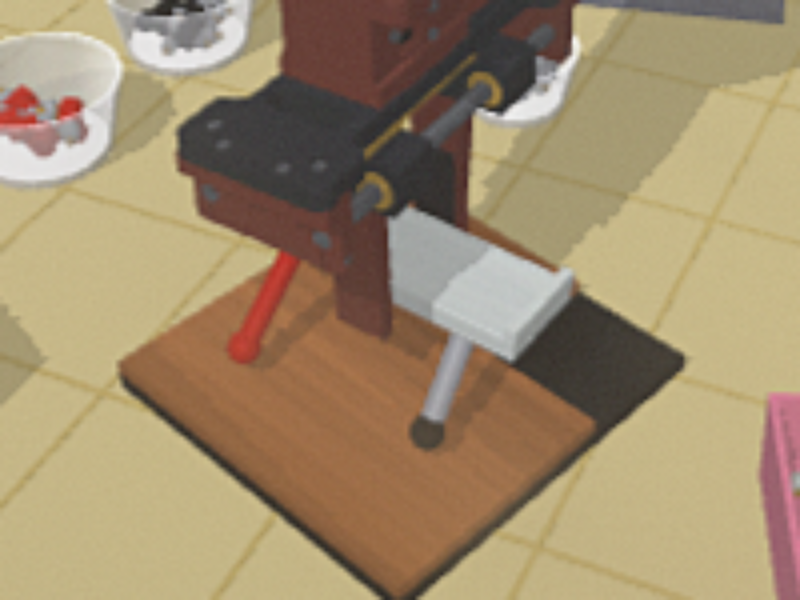

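Lifted about 9 mm and held securely. Now turning.

apply_moves([
  {"slide": [0, 0, 0], "turn": -0.03},
  {"slide": [0, 0, 0], "turn": -0.09},
  {"slide": [0, 0, 0], "turn": -0.18},
  {"slide": [0, 0, 0], "turn": -0.28},
  {"slide": [0, 0, 0], "turn": -0.38},
  {"slide": [0, 0, 0], "turn": -0.48},
  {"slide": [0, 0, 0], "turn": -0.58},
  {"slide": [0, 0, 0], "turn": -0.68},
  {"slide": [0, 0, 0], "turn": -0.78},
  {"slide": [0, 0, 0], "turn": -0.88},
  {"slide": [0, 0, 0], "turn": -0.96},
  {"slide": [0, 0, 0], "turn": -1.0},
])

```text
time: 14.03
eef_pos: [467.5, 206.7, 69.6]
eef_rot: [-3.141, 0.0, 0.879]
force: [-1.4, 0.0, -2.3]
grip_width: 45.5
grip_force: 25.0
```

apply_moves([
  {"slide": [0, 0, 0], "turn": -0.03},
  {"slide": [0, 0, 0], "turn": -0.09},
  {"slide": [0, 0, 0], "turn": -0.18},
  {"slide": [0, 0, 0], "turn": -0.28},
  {"slide": [0, 0, 0], "turn": -0.38},
  {"slide": [0, 0, 0], "turn": -0.48},
  {"slide": [0, 0, 0], "turn": -0.58},
  {"slide": [0, 0, 0], "turn": -0.68},
  {"slide": [0, 0, 0], "turn": -0.78},
  {"slide": [0, 0, 0], "turn": -0.88},
  {"slide": [0, 0, 0], "turn": -0.96},
  {"slide": [0, 0, 0], "turn": -1.0},
])

```text
time: 15.03
eef_pos: [467.6, 206.7, 69.6]
eef_rot: [-3.141, -0.0, 1.879]
force: [-0.8, 0.3, -3.8]
grip_width: 45.6
grip_force: 25.0
```

apply_moves([
  {"slide": [0, 0, 0], "turn": -0.03},
  {"slide": [0, 0, 0], "turn": -0.09},
  {"slide": [0, 0, 0], "turn": -0.18},
  {"slide": [0, 0, 0], "turn": -0.28},
  {"slide": [0, 0, 0], "turn": -0.38},
  {"slide": [0, 0, 0], "turn": -0.48},
  {"slide": [0, 0, 0], "turn": -0.58},
  {"slide": [0, 0, 0], "turn": -0.68},
  {"slide": [0, 0, 0], "turn": -0.78},
  {"slide": [0, 0, 0], "turn": -0.87},
  {"slide": [0, 0, 0], "turn": -0.94},
  {"slide": [0, 0, 0], "turn": -0.94},
])

```text
time: 16.03
eef_pos: [467.5, 206.7, 69.6]
eef_rot: [-3.141, -0.0, 2.817]
force: [-0.1, 0.2, -2.5]
grip_width: 45.9
grip_force: 25.0
```

```bash
python3 - <<'E'
from h import *
st=bot.sense(); print(st["time"],st["eef_pos"],st["eef_rot"],st["force"],st["grip_width"])
w=eyes.capture("wrist"); d=eyes.capture("side"); u,v=proj(d,[469,209,40])[0].astype(int)
a=cv2.resize(d["img"][v-75:v+75,u-60:u+60],None,fx=3.2,fy=3.2)
b=cv2.resize(w["img"][60:300,200:440],(480,480))
cv2.imwrite("pics/wd6.png",cv2.hconcat([a[:480,:310],b]) if 0 else cv2.hconcat([cv2.resize(a,(384,480)),b][:2])[:, :800])
E
```

```text
16.0333 [467.54030104 206.70660031  69.57036802] [-3.14146957e+00 -2.68989375e-04  2.81720916e+00] [-0.06720926  0.19325213 -2.53276709] 45.902269416329815
```

View pics/wd6.png

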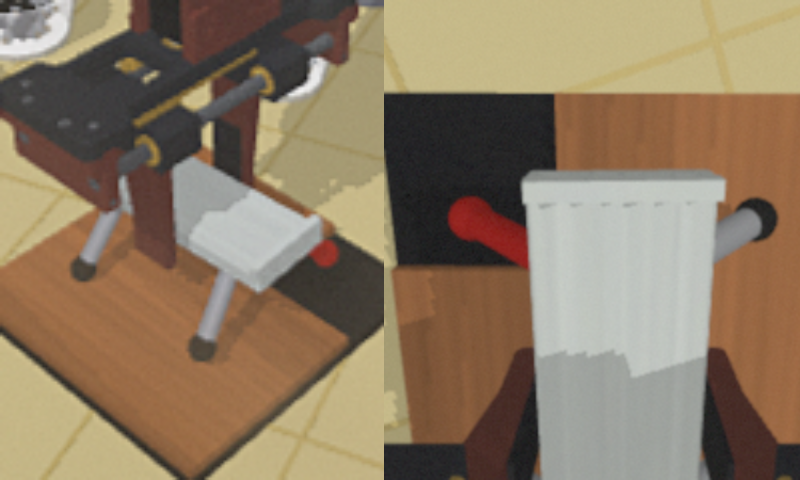

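The red foot is over the black corner, seen at (468,217) in the right-hand crop. Measuring the foot-to-corner offset within this same view.

```bash
python3 - <<'E'
from h import *
w=eyes.capture("wrist"); ψ=bot.sense()["eef_rot"][2]; p=bot.sense()["eef_pos"]
f=lambda x,y,z:(unproj(w,(200+x/2,60+y/2),z)[0]-p)[:2]@np.array([[np.cos(ψ),-np.sin(ψ)],[np.sin(ψ),np.cos(ψ)]])
for n,a in dict(edge85=(480,94,14),edge85R=(700,94,14),e85black=(480,94,8),x25=(460,266,14),y25a=(555,110,14),y25b=(555,165,14),y85=(392,200,8),y85wood=(405,380,14),red=(468,217,26),blk=(760,218,26),lipL=(523,178,77),lipR=(725,178,77)).items(): print(n,np.round(f(*a),1))
# plinth fit by mask
for i in range(1):
    m=best(w,"plinth",proj(w,[468,211,14])[0]); ys,xs=np.nonzero(m); print(xs.min(),xs.max(),ys.min(),ys.max())
s=eyes.capture("scene");d=eyes.capture("side")
P=[(c,best(c,"plinth",proj(c,[468,210,14])[0])) for c in (s,d)]
for o in (P,P[:1],P[1:]): print(fit(o,corners(170,170,14,0),[469,210,-.33]))
E
```

```text
edge85 [ 85.9 -79.2]
edge85R [  85.8 -150.4]
e85black [ 85.9 -81.6]
x25 [ 28.  -79.5]
y25a [  80.9 -104.3]
y25b [  63.2 -107.3]
y85 [ 50.5 -55.2]
y85wood [-16.8 -64. ]
red [ 47.9 -75.3]
blk [  47.5 -169.9]
lipL [ 67.  -65.9]
lipR [  66.9 -112.2]
196 453 106 310
(array([ 4.69389426e+02,  2.09464150e+02, -3.23313294e-01]), np.float64(4.547293104952685))
(array([ 4.68399995e+02,  2.09937754e+02, -3.22187955e-01]), np.float64(2.0305000012652292))
(array([ 4.69759681e+02,  2.09052120e+02, -3.23833249e-01]), np.float64(6.163832393323615))
```

```bash
python3 - <<'E'
from h import *
w=eyes.capture("wrist"); ψ=bot.sense()["eef_rot"][2]; p=bot.sense()["eef_pos"]
f=lambda x,y,z:(unproj(w,(200+(x-384)/2,60+y/2),z)[0]-p)[:2]@np.array([[np.cos(ψ),-np.sin(ψ)],[np.sin(ψ),np.cos(ψ)]])
for n,a in dict(edge85=(480,94,14),edge85R=(790,94,14),x25=(460,266,14),x25b=(520,266,14),y25a=(555,110,14),y25b=(556,165,14),y85wood=(411,440,14),y85b=(396,275,14),red=(468,217,26),blk=(760,218,25),lipL=(523,178,77),lipR=(725,178,77),pl_L=(539,440,72),pl_R=(703,440,72)).items(): print(n,np.round(f(*a),1))
E
```

```text
edge85 [86. 45.]
edge85R [ 85.9 -55.3]
x25 [28.1 56.5]
x25b [28.1 35.2]
y25a [81.  20.9]
y25b [63.3 21.2]
y85wood [-42.7  81.7]
y85b [24.8 79.5]
red [48. 49.]
blk [ 47.4 -45.8]
lipL [67.1 22. ]
lipR [ 67.  -24.3]
pl_L [-5.1 22.1]
pl_R [ -5.2 -23. ]
```

apply_moves([
  {"slide": [0.5, 1.8, 0], "turn": 0},
  {"slide": [1, 3.6, 0], "turn": 0},
  {"slide": [1, 3.6, 1], "turn": 0},
  {"slide": [1, 3.6, 3], "turn": 0},
  {"slide": [1, 3.6, 5], "turn": 0},
  {"slide": [1, 3.6, 6], "turn": 0},
  {"slide": [1, 3.6, 7], "turn": 0},
  {"slide": [1, 3.6, 7], "turn": 0},
])

```text
time: 17.15
eef_pos: [465.9, 210.1, 62.6]
eef_rot: [-3.14, -0.003, 2.815]
force: [-6.1, -1.3, 7.0]
grip_width: 45.9
grip_force: 25.0
```

apply_moves([
  {"slide": [0, 0, 1], "turn": 0},
  {"slide": [0, 0, 2], "turn": 0},
  {"slide": [0, 0, 2], "turn": 0},
  {"slide": [0, 0, 2], "turn": 0},
], grip_force=10)

```text
time: 17.48
eef_pos: [467.6, 210.4, 60.4]
eef_rot: [-3.141, -0.001, 2.815]
force: [-2.3, -0.9, 0.6]
grip_width: 46.2
grip_force: 10.0
```

apply_moves([
  {"slide": [0, 0, 1], "turn": 0},
  {"slide": [0, 0, 2], "turn": 0},
  {"slide": [0, 0, 2], "turn": 0},
], grip_force=5)

```text
time: 17.73
eef_pos: [468.6, 210.4, 58.8]
eef_rot: [3.141, 0.001, 2.815]
force: [-1.8, -2.4, 4.0]
grip_width: 45.8
grip_force: 5.0
```

apply_moves([
  {"slide": [0, 0, 0], "turn": 0},
  {"slide": [0, 0, 0], "turn": 0},
  {"slide": [0, 0, 0], "turn": 0},
  {"slide": [0, 0, 0], "turn": 0},
  {"slide": [0, 0, 0], "turn": 0},
  {"slide": [0, 0, -15], "turn": 0},
  {"slide": [0, 0, -40], "turn": 0},
  {"slide": [0, 0, -75], "turn": 0},
  {"slide": [0, 0, -110], "turn": 0},
  {"slide": [0, 0, -145], "turn": 0},
  {"slide": [0, 0, -170], "turn": 0},
  {"slide": [0, 0, -180], "turn": 0},
], grip=1)

```text
time: 18.73
eef_pos: [469.9, 211.2, 242.7]
eef_rot: [3.138, 0.005, 2.815]
force: [0.2, 0.9, -0.6]
grip_width: 87.7
grip_force: 0.0
```

```bash
cat > st.py <<'E'
from h import *
sg=[(a,b) for a in(-1,1) for b in(-1,1)]
V=[]
for a,b in sg:
    L=49 if a==b==1 else 43
    for t in np.arange(0,6.28,.5): V.append([a*45+7*np.cos(t),b*45+7*np.sin(t),-L])
V=np.array(V+[[a*67,b*23,z] for a,b in sg for z in(-5,10)])
E
python3 - <<'E'
from st import *
st=bot.sense(); print(st["time"],st["eef_pos"],st["eef_rot"],st["force"])
w=eyes.capture("wrist"); s=eyes.capture("scene"); d=eyes.capture("side"); u,v=proj(d,[469,209,40])[0].astype(int)
S=[(c,best(c,"stand_plate",proj(c,[468,210,60])[0])) for c in (w,s,d)]
P=[(c,best(c,"plinth",proj(c,[468,210,14])[0])) for c in (w,s,d)]
for o in ([S[0]],S,S[:2]): r=fit(o,V,[468,210,2.81,57,0,0],True); print("stand",np.round(r[0],3),r[1])
for o in ([P[0]],P): r=fit(o,corners(170,170,14,0),[468,210,2.81]); print("pl",np.round(r[0],3),r[1])
a=cv2.resize(d["img"][v-75:v+75,u-70:u+90],(512,480))
b=cv2.resize(w["img"][60:300,200:440],(480,480))
cv2.imwrite("pics/wd7.png",cv2.resize(cv2.hconcat([a,b]),(798,386)))
E
```

```text
18.7333 [469.8868546  211.18239086 242.67437471] [3.13764618 0.00536401 2.81489917] [ 0.21843588  0.93239948 -0.55839278]
stand [ 4.68518e+02  2.10293e+02  2.82300e+00  5.12080e+01  1.00000e-02
 -9.00000e-03] 0.8140148579681392
stand [ 4.67736e+02  2.09983e+02  2.82000e+00  5.58370e+01 -5.00000e-03
  1.10000e-02] 1.3985343643988313
stand [4.66316e+02 2.10896e+02 2.81800e+00 5.57280e+01 9.00000e-03 3.60000e-02] 1.0652798491459958
pl [468.215 209.994   2.812] 1.1996409887736608
pl [468.724 209.813   2.818] 1.5137361796245226
```

View pics/wd7.png

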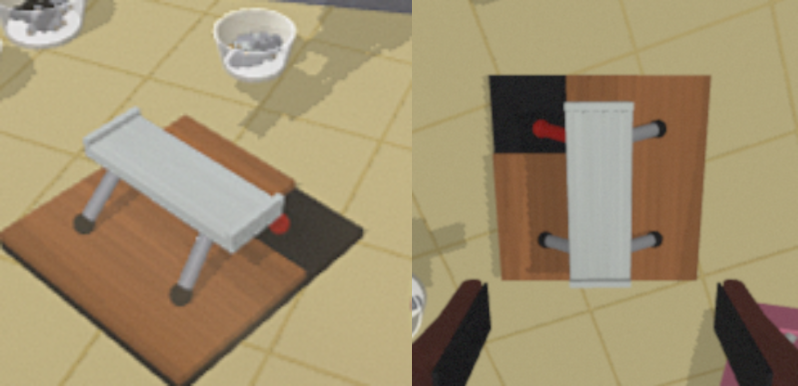

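The stand is level and square on the plinth, with the red foot in the black corner (280,225 / 540,128). Now back to the box.

apply_moves([
  {"slide": [-7, -15, 0], "turn": 0.1},
  {"slide": [-19, -40, 0], "turn": 0.2},
  {"slide": [-33, -70, 0], "turn": 0.31},
  {"slide": [-48, -100, 0], "turn": 0.42},
  {"slide": [-63, -130, 0], "turn": 0.53},
  {"slide": [-78, -160, 0], "turn": 0.64},
  {"slide": [-93, -190, 0], "turn": 0.75},
  {"slide": [-108, -220, 0], "turn": 0.86},
  {"slide": [-122, -250, 0], "turn": 0.97},
  {"slide": [-137, -280, 0], "turn": 1.08},
  {"slide": [-151, -310, 0], "turn": 1.19},
  {"slide": [-163, -334, 0], "turn": 1.3},
])

```text
time: 20.18
eef_pos: [514.8, -160.5, 237.8]
eef_rot: [-3.14, 0.0, 1.509]
force: [1.0, 0.0, -0.2]
grip_width: 87.9
grip_force: 0.0
```

```bash
python3 - <<'E'
from h import *
s=bot.sense();p=s["eef_pos"];a=s["eef_rot"][2];print(p,a,s["q"])
d=np.array([521.1,-183.6])-p[:2];print(d@[np.cos(a),np.sin(a)],d@[np.sin(a),-np.cos(a)],.245-a)
E
```

```text
[ 514.76260385 -160.51275642  237.78724747] 1.5085011464203444 [-4.30108057e-01  2.78972358e-01  1.64934028e+00 -4.55247165e-04
  1.21436208e+00 -3.67653789e-01]
-22.64792690526059 7.7623973555461765 -1.2635011464203445
```

apply_moves([
  {"slide": [-10, 4, 0], "turn": 0.11},
  {"slide": [-22.6, 7.8, 0], "turn": 0.22},
  {"slide": [-22.6, 7.8, 0], "turn": 0.33},
  {"slide": [-22.6, 7.8, 0], "turn": 0.44},
  {"slide": [-22.6, 7.8, 0], "turn": 0.55},
  {"slide": [-22.6, 7.8, 0], "turn": 0.66},
  {"slide": [-22.6, 7.8, 0], "turn": 0.77},
  {"slide": [-22.6, 7.8, 0], "turn": 0.88},
  {"slide": [-22.6, 7.8, 0], "turn": 0.99},
  {"slide": [-22.6, 7.8, 0], "turn": 1.1},
  {"slide": [-22.6, 7.8, 0], "turn": 1.2},
  {"slide": [-22.6, 7.8, 0], "turn": 1.263},
])

```text
time: 21.18
eef_pos: [521.2, -181.0, 237.7]
eef_rot: [-3.141, 0.001, 0.247]
force: [-1.2, 0.6, -0.1]
grip_width: 87.8
grip_force: 0.0
```

```bash
python3 - <<'E'
from h import *
t=bot.sense();p=t["eef_pos"];a=t["eef_rot"][2];print(p,a)
w=eyes.capture("wrist"); s=eyes.capture("scene"); d=eyes.capture("side")
m=best(w,"box_centre",proj(w,[521,-184,25])[0]); ms=best(s,"box_centre",proj(s,[521,-184,25])[0])
for z in (25.5,):
  for o in ([(w,m)],):
    r=fit(o,corners(110,60,45)+[0,0,z],[521,-184,.245]);print(r)
q=r[0][:2]-p[:2];print("tool shift",q@[np.cos(a),np.sin(a)],q@[np.sin(a),-np.cos(a)],a-r[0][2])
E
```

```text
[ 521.22089064 -181.03951976  237.65727543] 0.24661226525758062
(array([ 5.19172332e+02, -1.82623500e+02,  2.43453858e-01]), np.float64(0.9855657957180217))
tool shift -2.3732611345966275 1.0359629282860547 0.0031584071718364914
```

apply_moves([
  {"slide": [-1, 2, 20], "turn": 0},
  {"slide": [-1, 2, 50], "turn": 0},
  {"slide": [-1, 2, 85], "turn": 0},
  {"slide": [-1, 2, 120], "turn": 0},
  {"slide": [-1, 2, 150], "turn": 0},
  {"slide": [-1, 2, 175], "turn": 0},
  {"slide": [-1, 2, 190], "turn": 0},
  {"slide": [-1, 2, 199], "turn": 0},
  {"slide": [-1, 2, 203], "turn": 0},
  {"slide": [-1, 2, 204], "turn": 0},
  {"slide": [-1, 2, 204], "turn": 0},
])

```text
time: 22.35
eef_pos: [521.6, -183.6, 35.2]
eef_rot: [3.141, -0.001, 0.252]
force: [0.8, -0.9, -0.3]
grip_width: 87.7
grip_force: 0.0
```

apply_moves([
  {"slide": [0, 0, 0], "turn": 0},
  {"slide": [0, 0, 0], "turn": 0},
  {"slide": [0, 0, 0], "turn": 0},
  {"slide": [0, 0, 0], "turn": 0},
  {"slide": [0, 0, 0], "turn": 0},
  {"slide": [0, 0, 0], "turn": 0},
  {"slide": [0, 0, 0], "turn": 0},
  {"slide": [0, 0, 0], "turn": 0},
], grip=-0.4, grip_force=25)

```text
time: 23.02
eef_pos: [521.3, -183.5, 35.1]
eef_rot: [3.141, -0.0, 0.252]
force: [-0.8, 0.0, 5.4]
grip_width: 59.8
grip_force: 24.9
```

apply_moves([
  {"slide": [0, 0, -3], "turn": 0},
  {"slide": [0, 0, -9], "turn": 0},
  {"slide": [0, 0, -19], "turn": 0},
  {"slide": [0, 0, -34], "turn": 0},
  {"slide": [0, 0, -52], "turn": 0},
  {"slide": [0, 0, -72], "turn": 0},
  {"slide": [0, 0, -92], "turn": 0},
  {"slide": [0, 0, -108], "turn": 0},
  {"slide": [0, 0, -118], "turn": 0},
  {"slide": [0, 0, -122], "turn": 0},
  {"slide": [0, 0, -122], "turn": 0},
])

```text
time: 23.93
eef_pos: [521.5, -183.6, 157.7]
eef_rot: [3.14, -0.001, 0.252]
force: [-0.6, 0.1, -1.6]
grip_width: 59.6
grip_force: 24.9
```

```bash
python3 - <<'E'
from h import *
s=bot.sense();p=s["eef_pos"];a=s["eef_rot"][2];print(p,a,s["grip_width"],s["force"])
d=np.array([468.2,210.2])-p[:2];print(d@[np.cos(a),np.sin(a)],d@[np.sin(a),-np.cos(a)],a-(2.818-np.pi))
sc=eyes.capture("scene"); sd=eyes.capture("side")
B=[(c,best(c,"box_centre",proj(c,[p[0],p[1],p[2]-8])[0])) for c in (sc,sd)]
for o in (B,B[:1],B[1:]):
    r=fit(o,corners(110,60,45),[p[0],p[1],a,p[2]-8,0,0],True);print(np.round(r[0],3),r[1])
E
```

```text
[ 521.47983859 -183.56452107  157.66728898] 0.25176447294485027 59.60535995110708 [-0.57327671  0.09132467 -1.61643479]
46.49177870152121 -394.62355957188174 0.5753571265346433
[ 5.22870e+02 -1.86623e+02  3.06000e-01  1.46012e+02  1.62000e-01
 -5.20000e-02] 1.2782143509118742
[ 4.80117e+02 -2.05926e+02  2.77000e-01  1.14271e+02  6.00000e-03
  4.50000e-02] 0.6902627610589543
[ 5.39410e+02 -2.32783e+02  2.42000e-01  1.26218e+02  1.06000e-01
 -1.00000e-03] 0.4296697356606156
```

apply_moves([
  {"slide": [1, -8, 0], "turn": 0.01},
  {"slide": [3, -25, 0], "turn": 0.04},
  {"slide": [6, -48, 0], "turn": 0.08},
  {"slide": [9, -78, 0], "turn": 0.13},
  {"slide": [13, -110, 0], "turn": 0.18},
  {"slide": [17, -145, 0], "turn": 0.24},
  {"slide": [21, -180, 0], "turn": 0.3},
  {"slide": [25, -215, 0], "turn": 0.36},
  {"slide": [29, -250, 0], "turn": 0.42},
  {"slide": [33, -285, 0], "turn": 0.48},
  {"slide": [37, -315, 0], "turn": 0.53},
  {"slide": [40, -342, 0], "turn": 0.56},
])

```text
time: 25.13
eef_pos: [473.2, 160.1, 156.1]
eef_rot: [3.141, 0.001, -0.311]
force: [0.8, -0.9, -1.5]
grip_width: 59.6
grip_force: 24.9
```

```bash
python3 - <<'E'
from h import *
s=bot.sense();p=s["eef_pos"];a=s["eef_rot"][2];print(p,a,s["grip_width"],s["force"])
d=np.array([468.2,210.2])-p[:2];print(d@[np.cos(a),np.sin(a)],d@[np.sin(a),-np.cos(a)],a-(2.818-np.pi))
E
```

```text
[473.21565755 160.1321884  156.07894641] -0.31055132187897394 59.64696327638178 [ 0.82385371 -0.85869196 -1.50296741]
-20.075638505343058 -46.14012698156866 0.013041331710819115
```

apply_moves([
  {"slide": [-6, -14, 0], "turn": 0.006},
  {"slide": [-12, -28, 0], "turn": 0.013},
  {"slide": [-17, -39, 4], "turn": 0.013},
  {"slide": [-20, -45, 12], "turn": 0.013},
  {"slide": [-20, -46, 22], "turn": 0.013},
  {"slide": [-20, -46, 32], "turn": 0.013},
  {"slide": [-20, -46, 40], "turn": 0.013},
  {"slide": [-20, -46, 46], "turn": 0.013},
  {"slide": [-20, -46, 48], "turn": 0.013},
  {"slide": [-20, -46, 48], "turn": 0.013},
])

```text
time: 25.97
eef_pos: [469.1, 207.0, 107.8]
eef_rot: [3.141, 0.001, -0.322]
force: [0.6, 0.9, -3.0]
grip_width: 59.8
grip_force: 24.9
```

```bash
python3 - <<'E'
from h import *
s=bot.sense();p=s["eef_pos"];a=s["eef_rot"][2];print(p,a,s["grip_width"],s["force"],s["time"])
w=eyes.capture("wrist"); d=eyes.capture("side"); u,v=proj(d,[469,209,70])[0].astype(int)
A=cv2.resize(d["img"][v-60:v+60,u-80:u+80],(512,384)); b=cv2.resize(w["img"][100:260,260:380],(288,384))
cv2.imwrite("pics/wd8.png",cv2.hconcat([A,b]))
E
```

```text
[469.10329078 206.98511251 107.76075295] -0.3221136860647902 59.75519605313849 [ 0.61351984  0.85749767 -2.98301666] 25.9667
```

View pics/wd8.png

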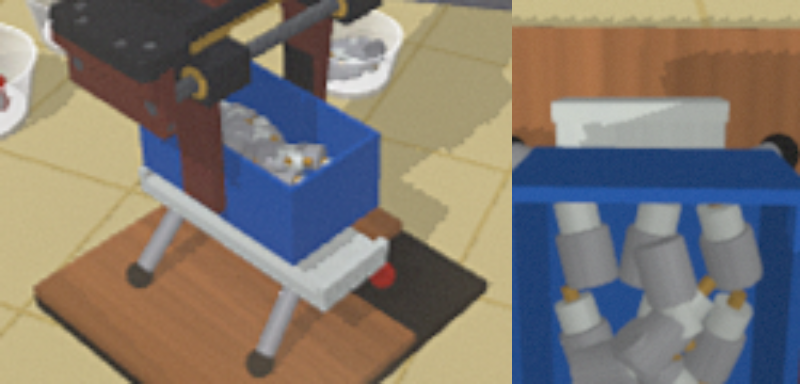

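```bash
python3 - <<'E'
from h import *
w=eyes.capture("wrist"); t=bot.sense();ψ=t["eef_rot"][2]; p=t["eef_pos"]; print(p)
f=lambda x,y,z:(unproj(w,(260+(x-512)/2.4,100+y/2.4),z)[0]-p)[:2]@np.array([[np.cos(ψ),np.sin(ψ)],[np.sin(ψ),-np.cos(ψ)]]).T
zt=p[2]-35.1+48
for n,a in dict(lipL=(552,100,67),lipR=(728,98,67),boxL=(527,150,zt),boxR=(793,148,zt),inrimL=(548,203,zt),inrimR=(768,203,zt),edge=(650,28,14)).items(): print(n,np.round(f(*a),1))
d=eyes.capture("side"); 
x,y=np.cos(ψ),np.sin(ψ)
g=lambda u,v,z:(unproj(d,(u,v),z)[0])
U,Vv=proj(d,[469,209,70])[0].astype(int)
px=lambda X,Y:(U-80+X*160/512,Vv-60+Y*120/384)
def tf(P): q=(P-p)[:2]; return np.round([q@[np.cos(ψ),np.sin(ψ)],q@[np.sin(ψ),-np.cos(ψ)]],1)
for n,(X,Y,z) in dict(lipNearSide=(323,285,67),lipFar=(386,243,67),boxNear=(297,178,zt),boxFar=(380,132,zt),leftlip=(143,173,67),boxbotNear=(293,262,zt-45)).items(): print(n,tf(g(*px(X,Y),z)))
E
```

```text
[469.90561186 207.5522331  108.9466372 ]
lipL [ 64.1 -25.8]
lipR [64.6 19.9]
boxL [ 60.7 -23. ]
boxR [61.  26.2]
inrimL [ 50.6 -19.6]
inrimR [50.5 22.1]
edge [81.6 -0.4]
lipNearSide [-68.2 -23.5]
lipFar [-71.3  18.2]
boxNear [-51.8 -22.6]
boxFar [-57.2  28.6]
leftlip [ 57.6 -27. ]
boxbotNear [-54.5 -29.3]
```

```bash
python3 - <<'E'
from h import *
w=eyes.capture("wrist"); t=bot.sense();ψ=t["eef_rot"][2]; p=t["eef_pos"]; print(p,ψ,w["xyz"])
M=np.array([[np.cos(ψ),np.sin(ψ)],[np.sin(ψ),-np.cos(ψ)]]).T
f=lambda u,v,z:np.round((unproj(w,(u,v),z)[0]-p)[:2]@M,1)
h=cv2.cvtColor(w["img"],cv2.COLOR_BGR2HSV)
bl=(h[...,0]>100)&(h[...,0]<130)&(h[...,1]>120)
wh=(h[...,1]<40)&(h[...,2]>150)
for r in range(138,262,6):
    x=np.nonzero(bl[r,220:420])[0]; y=np.nonzero(wh[r,240:400])[0]
    print(r,(220+x.min(),220+x.max()) if len(x) else None,(240+y.min(),240+y.max()) if len(y) else None)
c=np.nonzero(bl[:,318])[0]; y=np.nonzero(wh[130:170,318])[0]; print("col318",c.min(),c.max(),130+y.min() if len(y) else 0)
for z in (72,76,80): print(z,f(266.5,162.5,z),f(629-260-0.0+0,162,z))
E
```

```text
[469.96073177 207.69957376 109.13284165] -0.3214394938788494 [548.66220808 181.57204257 249.06685802]
138 None None
144 None (np.int64(278), np.int64(350))
150 None (np.int64(279), np.int64(350))
156 None (np.int64(280), np.int64(349))
162 (np.int64(269), np.int64(366)) None
168 (np.int64(263), np.int64(375)) None
174 (np.int64(257), np.int64(379)) None
180 (np.int64(254), np.int64(384)) None
186 (np.int64(255), np.int64(384)) (np.int64(281), np.int64(353))
192 (np.int64(255), np.int64(383)) (np.int64(282), np.int64(355))
198 (np.int64(255), np.int64(383)) (np.int64(346), np.int64(351))
204 (np.int64(256), np.int64(382)) None
210 (np.int64(256), np.int64(382)) None
216 (np.int64(257), np.int64(381)) None
222 (np.int64(257), np.int64(381)) (np.int64(337), np.int64(338))
228 (np.int64(257), np.int64(380)) (np.int64(281), np.int64(342))
234 (np.int64(257), np.int64(380)) (np.int64(283), np.int64(357))
240 (np.int64(257), np.int64(380)) (np.int64(331), np.int64(353))
246 (np.int64(258), np.int64(379)) None
252 (np.int64(258), np.int64(378)) None
258 (np.int64(258), np.int64(378)) (np.int64(328), np.int64(335))
col318 162 366 143
72 [ 52.  -32.1] [52.2 31.4]
76 [ 52.7 -31.4] [52.9 30.7]
80 [ 53.4 -30.7] [53.6 30. ]
```

apply_moves([
  {"slide": [-1, -1.5, 0], "turn": 0},
  {"slide": [-2, -2.9, 2], "turn": 0},
  {"slide": [-2, -2.9, 5], "turn": 0},
  {"slide": [-2, -2.9, 8], "turn": 0},
  {"slide": [-2, -2.9, 10], "turn": 0},
  {"slide": [-2, -2.9, 11], "turn": 0},
  {"slide": [-2, -2.9, 12], "turn": 0},
  {"slide": [-2, -2.9, 12], "turn": 0},
])

```text
time: 26.88
eef_pos: [468.3, 211.0, 96.4]
eef_rot: [3.141, 0.0, -0.321]
force: [0.8, 0.3, -1.9]
grip_width: 60.2
grip_force: 24.9
```

apply_moves([
  {"slide": [0, 0, 1], "turn": 0},
  {"slide": [0, 0, 2], "turn": 0},
  {"slide": [0, 0, 2], "turn": 0},
], grip_force=10)

```text
time: 27.13
eef_pos: [468.5, 211.1, 94.5]
eef_rot: [3.141, 0.0, -0.321]
force: [0.6, 1.0, -2.5]
grip_width: 60.2
grip_force: 10.0
```

apply_moves([
  {"slide": [0, 0, 0.7], "turn": 0},
  {"slide": [0, 0, 1.4], "turn": 0},
  {"slide": [0, 0, 2], "turn": 0},
  {"slide": [0, 0, 2], "turn": 0},
])

```text
time: 27.47
eef_pos: [468.7, 211.1, 93.7]
eef_rot: [-3.141, -0.0, -0.321]
force: [-3.2, -1.6, 9.1]
grip_width: 60.2
grip_force: 10.0
```

```bash
python3 - <<'E'
from h import *
for i in range(3):
    w=eyes.capture("wrist"); t=bot.sense(); print(t["eef_pos"],t["force"])
ψ=t["eef_rot"][2]; p=t["eef_pos"]
M=np.array([[np.cos(ψ),np.sin(ψ)],[np.sin(ψ),-np.cos(ψ)]]).T
f=lambda u,v,z:np.round((unproj(w,(u,v),z)[0]-p)[:2]@M,1)
h=cv2.cvtColor(w["img"],cv2.COLOR_BGR2HSV)
bl=(h[...,0]>100)&(h[...,0]<130)&(h[...,1]>120)
wh=(h[...,1]<40)&(h[...,2]>150)
c=np.nonzero(bl[:,318])[0]; y=np.nonzero(wh[100:175,318])[0]+100; print(c.min(),y)
r=c.min()+2; x=np.nonzero(bl[r,220:420])[0]+220; l=np.nonzero(wh[y.min()+3,240:400])[0]+240
print("box",f(x.min(),c.min(),62),f(x.max(),c.min(),62),"lip",f(l.min(),y.min(),67),f(l.max(),y.min(),67))
E
```

```text
[468.74642357 211.16889413  93.72059094] [-2.94415851 -0.90913415  9.94298699]
[468.71254524 211.13563138  93.72219637] [-2.11750463 -1.07772612 10.13187762]
[468.69806229 211.15289001  93.70768782] [-3.03970983 -1.74385391  9.55901635]
162 [142 143 144 145 146 147 148 149 150 151 152 153 154 155 156 157 158 159
 160]
box [ 53.2 -30.9] [53.2 31. ] lip [ 65.6 -22. ] [65.5 23.2]
```

The box is seated (+10 N) and centred to within about 1 mm. Releasing and retreating.

apply_moves([
  {"slide": [0, 0, 0], "turn": 0},
  {"slide": [0, 0, 0], "turn": 0},
  {"slide": [0, 0, 0], "turn": 0},
  {"slide": [0, 0, 0], "turn": 0},
  {"slide": [0, 0, -5], "turn": 0},
  {"slide": [0, 0, -20], "turn": 0},
  {"slide": [0, 0, -45], "turn": 0},
  {"slide": [0, 0, -75], "turn": 0},
  {"slide": [0, 0, -105], "turn": 0},
  {"slide": [0, 0, -130], "turn": 0},
  {"slide": [0, 0, -145], "turn": 0},
  {"slide": [0, 0, -150], "turn": 0},
], grip=1)

```text
time: 28.62
eef_pos: [470.0, 211.6, 245.8]
eef_rot: [-3.139, -0.004, -0.321]
force: [0.5, -0.2, 0.1]
grip_width: 88.1
grip_force: 0.0
```

```bash
python3 - <<'E'
from h import *
w=eyes.capture("wrist"); d=eyes.capture("side"); s=eyes.capture("scene"); u,v=proj(d,[469,209,70])[0].astype(int)
B=[(c,best(c,"box_centre",proj(c,[468,210,84])[0])) for c in (w,s,d)]
print(fit(B,corners(110,60,45),[468,210,-.32,84,0,0],True))
A=cv2.resize(d["img"][v-75:v+75,u-80:u+80],(432,405)); b=cv2.resize(w["img"][80:290,220:410],(366,405))
cv2.imwrite("pics/wd9.png",cv2.hconcat([A,b])); print(bot.sense()["eef_pos"],bot.sense()["time"])
E
```

```text
(array([ 4.67733332e+02,  2.13204619e+02, -3.31809266e-01,  8.13184130e+01,
        4.78197497e-02, -2.60388087e-02]), np.float64(56.52736879137985))
[467.54113082 210.8041835  241.13763187] 28.9167
```

View pics/wd9.png

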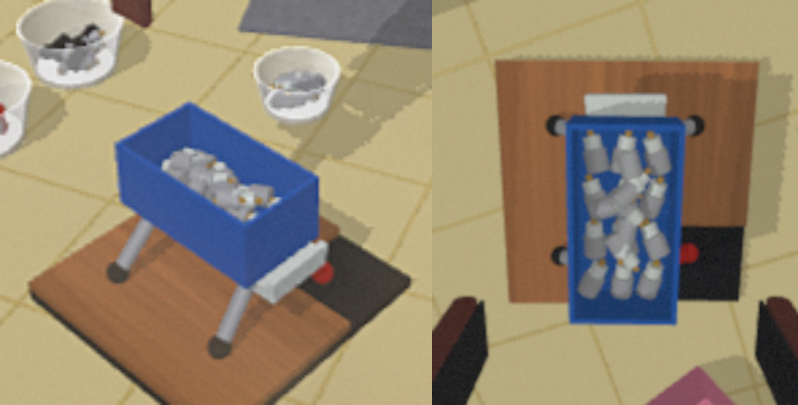

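The box sits flat, level and centred between the lips, and its contents are intact. The red foot is in the black corner and the gripper is clear, so I'm handing in.

```bash
python3 -c "
from workcell import bot
print(bot.job_done())"
```

```text
the job is handed in; nothing more can be done
None
```

The job is handed in at about 29 s: the stand looks steady with its red foot in the low black corner, and the box is back on it, flat, unspilled and centred between the lips to about 1 mm; no judging result came back.

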